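Seat a bearing block against its stop and hold a grease coupler on its tilted nipple

ROBOT

A 6-joint arm with a two-finger parallel gripper is mounted at the origin on a cart in front of the work surface, level with it; the furniture and walls round the work are solid. World frame = base frame: x ahead of the robot, y to its left, z up, the work surface at z = 0. Lengths are in mm, angles in rad, forces in N, time in s.
With the tool pointing down it reaches from about 350 to 950 mm from the base axis. Payload 17.4 kg.
Tool frame: the origin (TCP) lies midway between the tips of the shut fingers; the grasp point (between the pads) lies 19 mm behind it; z points along the fingers, y is the line along which they close (so a half turn about z gives the same grasp; the last joint's range is limited). The gripper opens to 93 mm and grips with 3 to 60 N. Pads are 15 mm wide; open, the fingers measure 128 mm over their backs; the gripper's body (75 mm by 188 mm) begins 65 mm behind the grasp point.
Start: joints at [1.231, 0.116, 1.442, -0, 1.584, -0.038], TCP at [200.645, 644.495, 218.646] pointing down, gripper open.
Joint ranges: [-2.83, 2.83], [-0.83, 2.19], [0.07, 2.5], [-1.14, 4.28], [0.01, 3], [-2.97, 2.97]. Speed limits (rad/s): [1.89, 1.89, 2.22, 3.14, 3.14, 3.14].

INTERFACE

Orientations are given as a unit quaternion [x, y, z, w].
In Python, from cell import * gives the robot as it stands. The module is installed in compiled form; this text tells all that it offers.
- The arm moves only by the shell command python3 -m pendant 'ROWS'. ROWS is a JSON object of lists of equal length, an entry for each row: "rot": the turn, a rotation vector about the world's x, y, z scaled (see below), a list of three; "travel": the shift along the world's x, y, z scaled (see below), a list of three; "fingers": the opening, from 0 (shut) to 1 (fully open). In form: {"rot": [[wx, wy, wz], ...], "travel": [[dx, dy, dz], ...], "fingers": [fingers, ...]}. A call has 1 to 8 rows; each row shifts and turns the commanded pose from where the row before left it; what a row does not reach is not made up. The controller multiplies each number of a shift by 0.1 m and each number of a turn by 0.12 rad. A row lasts 1/8 s, in which the tool goes at most 62.5 mm and 10.7 degrees, less where a joint would pass 70% of its speed; a pose out of reach is approached as far as the arm can. A call with a number of a shift or a turn outside -1 to 1 is refused whole. A call with a gripper value outside its range is refused whole. The fingers move at their own pace and stop on an object; the grip force is fixed at half the most. Time passes only in rows, so rows that do not move let the fingers close. It gives the time, the measured TCP pose, the force, the opening and the grip force at its end, in the units of the state.
- get_state(): the state, without advancing time (a new reading comes with each control period).
- read_camera(name): name is "scene" or "top" or "wrist"; returns a dict with "img" (384x512x3 uint8, red, green, blue), "fx", "fy", "cx", "cy" (pixels), "R" (3x3) and "t" (3): a world point X has camera coordinates R X + t. Camera axes: x right, y down, z forward; pixel columns grow to the right and rows downward; lengths in mm; the calibration is good to about 2 mm. A picture is of the moment at which its call begins. There is no depth.
- finish_job(): hands the job in; it is judged then, once.
The state is a dict: "clock": time; "qpos": joint angles; "joint_vel": joint speeds; "joint_torque": joint torques, N m; "tool_pos": TCP position; "eef_rot": TCP orientation; "ft_force": force on the tool from outside, world axes, zero at the start; "wrist_torque": the same for the moment, N m; "width": opening from 0.0 (shut) to 1.0 (fully open); "grip_force": force on a finger pad.
Only numpy, scipy, OpenCV 4.12 (cv2) and the standard library are available. Lean on these libraries where they do the work, as an engineer would, in place of code of your own. Each camera call takes 0.05 s, during which the arm holds its last target. There are 200 camera calls.

TASK

Push the loose blue bearing block along the trolley top, without lifting or tipping it, until its back sits flat against the bar of the dark steel stop, between the two cheeks. Then take the red-handled grease coupler out of its orange holder and press it squarely onto the block's tilted brass grease nipple until it snaps on and sits fully home. Finish there, still gripping the coupler and pressing it home against its spring - do not let go - and leave the glass lump, the red scraper and the brush where they lie.

Things in the scene. Friction and masses are not known exactly. Their poses are not given: they have to be found in the camera images.
- back_stop: Dark steel stop, fixed: bar 180 (y) x 20 (x) x 30 mm high, with a cheek 30 mm high reaching 40 mm towards the robot at each end (inner faces at y = -70, +70 mm); bolt heads 4 mm higher. Origin on the trolley top, middle of the bar's front face; x points into the bar, away from the robot, z up. The block is home with its origin at x = -40 mm here, axes parallel.
- bearing: Loose blue block, about 0.73 kg: base 80 (x) x 100 (y) x 36 mm high, flat upright front and back faces at x = -40, +40 mm; on it a round housing of 30 mm radius along y (axis at x = +10, z = 32 mm), brass bush and shaft end each side. Origin at the centre of its underside, z up, x pointing roughly to the stop. Starts 60 to 100 mm short of home; slides on the trolley.
- nipple: Brass button-head nipple fixed on the block. Origin at the centre of its tip, at (-18, 0, +80.5) mm in the block's frame; z is its axis, outwards, leaning 30 degrees from vertical to the block's -x side (to the robot); y parallel to the block's y. Head: cone 8 mm across at the tip to 16 mm at 6 mm below; underside closes to the 10 mm stem at 12 mm.
- flange (a point): Centre of the upper face of the nipple's steel hex flange (27 mm across), 22 mm below the nipple's tip on its axis. The coupler's mouth is fully home when it rests on this face. The housing is 4 mm below it.
- coupler: Loose grease coupler, about 0.26 kg, 100 mm tall, standing mouth down in the holder. Origin at the centre of its mouth; z along its axis from mouth to handle. Steel barrel 34 mm diameter to z = 46 mm with a 37 mm brass collar at 42-46, square red handle 26 x 26 mm from z = 46 to 94, flats facing its x and y axes, 18 mm knob to z = 100. Bore 22 mm diameter, over 30 mm deep.
- handle (a point): Middle of the coupler's red handle, on its axis, 70 mm above the mouth: the place to grip. Once held, the coupler must be pushed on: four sprung balls 6 mm inside the mouth leave 12 mm between them; they resist with up to about 10 N from 8 to 12 mm past the nipple's tip, then snap in behind its head, pulling inwards, at 14 to 18 mm.
- seal (a joint): Travel of the sprung rubber seal inside the coupler, m: 0 untouched; it meets the nipple's tip when the mouth is 14 mm past it and pushes back with 2 N rising to 9 N; about 0.008 when the coupler is fully home (22 mm). Let go at this point, the coupler does not stay: its spring throws it back off.
- holder: Fixed holder: aluminium plate 90 x 90 x 8 mm with an orange cup, 48 mm outer and 39 mm inner diameter, rim 34 mm above the trolley. Origin at the centre of the plate's underside. The coupler's mouth stands 8 mm above the trolley top.
- glass_lump: Bystander: lump of pale green glass, 43 x 49 x 26 mm, origin at the centre of its underside.
- scraper: Bystander: red plastic scraper lying flat, 107 mm long (its x), 64 mm wide, 8 mm thick, origin under its middle.
- brush: Bystander: flat dusting brush with red handle, 186 mm long (its x), 30 mm wide, 20 mm high, lying behind the stop, origin under its middle.
Things that resemble listed ones, but are neither listed nor needed, are in the scene too. There is more than one size of the bearing; the job needs the larger.

How it is judged (in metres and radians):
On the way, in this order (a step that is already met when the one before it is completed fails the run):
1. the bearing block is pushed home: back against the stop's bar within 4 mm, between the cheeks, square (x of bearing in the frame of back_stop between -0.044 and -0.034 m and y of bearing in the frame of back_stop between -0.024 and 0.024 m and angle between the x axis of bearing and the x axis of back_stop, either way round below 0.07 rad and height (world z) of bearing below 0.006 m), for 0.2 s.
2. the coupler is snapped onto the nipple: mouth more than 16.5 mm past the tip, in line with it (all of step 1 and z of coupler in the frame of nipple below -0.0165 m and x of coupler in the frame of nipple between -0.0035 and 0.0035 m and y of coupler in the frame of nipple between -0.0035 and 0.0035 m and angle between the z axis of coupler and the z axis of nipple, either way round below 0.15 rad), for 0.2 s.
At the end, for the whole second after the job is handed in: Block's back within 4 mm of the bar, between the cheeks, square to 0.07 rad; coupler mouth 18.5 mm or more past the nipple tip (home 22), within 3.5 mm and 0.12 rad of its axis, seal in over 3 mm, gripped by the fingers and pressing on the block with over 4 N, all at rest (all of step 1 and z of coupler in the frame of nipple below -0.0185 m and x of coupler in the frame of nipple between -0.0035 and 0.0035 m and y of coupler in the frame of nipple between -0.0035 and 0.0035 m and angle between the z axis of coupler and the z axis of nipple, either way round below 0.12 rad and value of joint seal above 0.003 m and contact force between coupler and bearing above 4 N and contact force between the fingers and coupler above 3 N and linear speed of each of coupler, bearing below 0.02 m/s); the arm keeps its last pose, push and grip.
It fails at once if the bearing block is lifted more than 10 mm or tipped (height (world z) of bearing above 0.01 m or angle between bearing's own z axis and vertical above 0.15 rad).
It fails at once if a bystander (glass lump, scraper, brush) is moved more than 30 mm (distance of any of glass_lump, scraper, brush from where it was at the start of the episode above 0.03 m).
It also fails if it takes over 48 s, if anything falls off the work surface, if the arm or the gripper's body presses on something with over 40 N, if the wrist force passes 120 N, or if a joint passes its speed limit or range.

## Working session

There is one attempt and no reset: what is moved stays moved. The work goes in short steps, Python scripts to look and compute and a shell command to move; the robot and the scene stay as the last step left them, time stands still between calls to the robot, and variables do not carry over. Pictures are saved under pics/ and viewed, at most 10 in all, crops included, and the job is handed in when it is done.

```bash
mkdir -p pics; cat > h.py <<'E'
from cell import *
import numpy as np, cv2
def snap(name,fn,crop=None,scale=1):
    c=read_camera(name); im=c["img"][:,:,::-1]
    np.savez("pics/"+fn+".npz",**c)
    if crop: x0,y0,x1,y1=crop; im=im[y0:y1,x0:x1]
    cv2.imwrite("pics/"+fn+".png",cv2.resize(im,None,fx=scale,fy=scale,interpolation=cv2.INTER_CUBIC))
    return c
def ray(c,u,v,z):
    d=np.array([(u-c["cx"])/c["fx"],(v-c["cy"])/c["fy"],1.]); R=np.array(c["R"]);t=np.array(c["t"])
    o=-R.T@t; w=R.T@d; return o+w*(z-o[2])/w[2]
def proj(c,X):
    p=np.array(c["R"])@np.array(X,float)+np.array(c["t"]); return [c["fx"]*p[0]/p[2]+c["cx"],c["fy"]*p[1]/p[2]+c["cy"]]
E
python3 - <<'E'
from h import *
for n in("scene","top"):
    c=snap(n,n+"0",None,1.5); print(n,c["fx"],c["cx"],c["cy"],-np.array(c["R"]).T@c["t"],np.round(c["R"],3).tolist())
s=get_state();print(s)
E
```

```text
scene 368.1122372340491 252.27996855197352 195.94117222648404 [-112.83724709 -554.73512644  537.196603  ] [[0.642, -0.767, -0.005], [-0.337, -0.276, -0.9], [0.689, 0.579, -0.436]]
top 370.3962286099074 259.6507960337823 190.00055740040617 [387.80186471  21.6921641  976.84921642] [[0.014, -0.999, 0.029], [-0.983, -0.019, -0.184], [0.184, -0.026, -0.982]]
{'clock': 0.1, 'qpos': array([ 1.23121462e+00,  1.16416036e-01,  1.44217454e+00, -2.27982139e-06,
        1.58403814e+00, -3.78165633e-02]), 'joint_vel': array([-4.61844946e-04,  5.18610559e-04, -2.72305664e-03, -9.99502856e-05,
        2.00041428e-04,  7.64720000e-04]), 'joint_torque': array([ 1.57990024e-03, -7.22899103e+01, -6.23862934e+01,  7.82369007e-02,
        2.26826663e-02, -2.73412456e-05]), 'tool_pos': array([200.57116421, 644.31512506, 218.00869754]), 'eef_rot': array([ 1.50310729e-01,  9.88638668e-01, -5.09047964e-04, -9.60530804e-05]), 'ft_force': array([ 0.51736235,  0.37575889, -0.5355778 ]), 'wrist_torque': array([ 0.02086751,  0.05815217, -0.06795043]), 'grip_force': 0.0, 'width': 0.9994852423807258}
```

View pics/scene0.png

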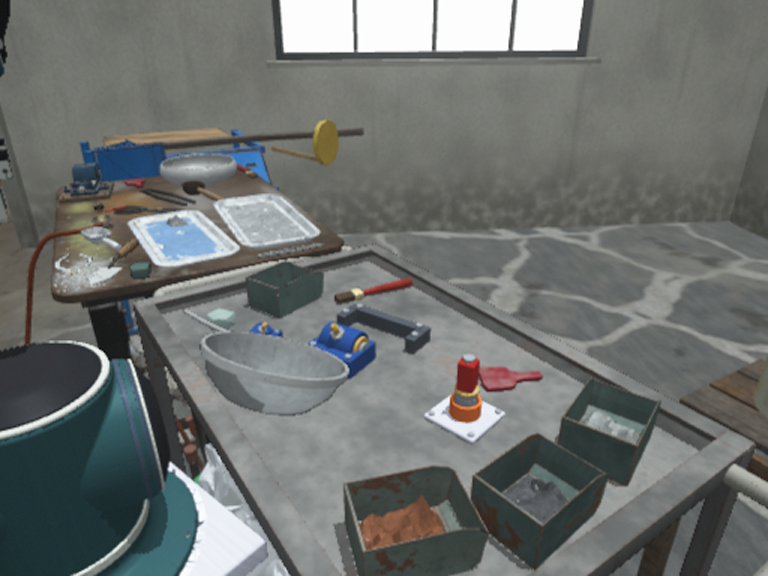

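View pics/top0.png

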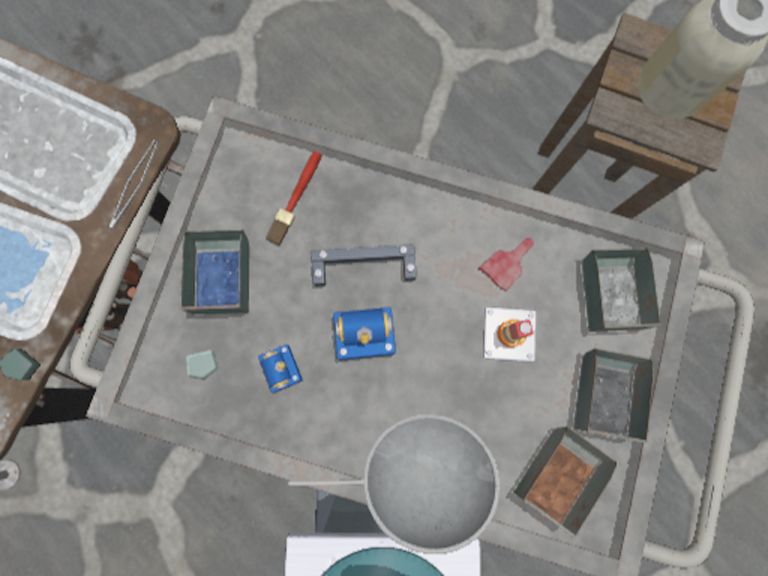

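Top view (full-size ×1.5): large blue block at (365,333), the smaller blue decoy at (280,368), stop bar (363,255), and holder with coupler (512,330). The red scraper at (505,265) and the red brush handle at (305,180) are the only other red things. By the description I choose the larger block and the coupler in the orange cup, and check both in a close crop.

```bash
python3 - <<'E'
from h import *
snap("top","top1",(195,150,375,250),4.4)
E
```

```text
(no output)
```

View pics/top1.png

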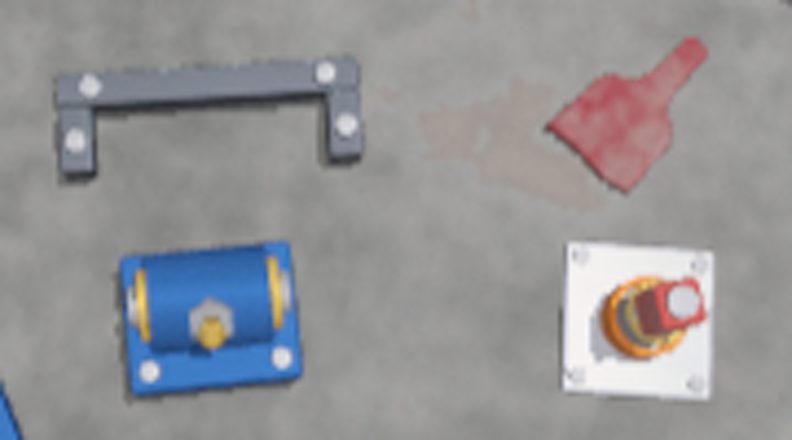

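The crop confirms it: large block with hex flange and nipple at (210,335), holder plate (638,320), coupler knob (684,301), and stop bolts (90,86), (326,72), (75,140), (346,124).

```bash
cat >> h.py <<'E'
from scipy.optimize import least_squares
def fit(c,obs,x0):  # obs: list of (px u,v, local xyz) ; pose x,y,yaw
    def P(p,l): 
        a=p[2];return [p[0]+np.cos(a)*l[0]-np.sin(a)*l[1],p[1]+np.sin(a)*l[0]+np.cos(a)*l[1],l[2]]
    f=lambda p:np.concatenate([np.array(proj(c,P(p,l)))-uv for uv,l in obs])
    r=least_squares(f,x0,x_scale=[10,10,.1]); return r.x,r.fun.reshape(-1,2)
E
python3 - <<'E'
from h import *
c=dict(np.load("pics/top1.npz"))
q=lambda u,v:np.array([(u+.5)/4.4-.5+195,(v+.5)/4.4-.5+150])
def show(n,obs,x0):
    p,r=fit(c,obs,x0);print(n,np.round(p,3),np.round(r,1).tolist())
R=lambda u,v,z:np.round(ray(c,*q(u,v),z),1)
for n,u,v,z in [("b1",90,86,34),("b2",326,72,34),("b3",75,140,34),("b4",346,124,34),("knob",684,301,108),("tip",209,338,80.5),("blbolt",149,371,38),("brbolt",282,357,38)]: print(n,R(u,v,z))
show("stop",[(q(57,75),(20,90,30)),(q(357,58),(20,-90,30)),(q(62,180),(-40,90,0)),(q(94,178),(-40,70,0)),(q(361,158),(-40,-90,0)),(q(331,160),(-40,-70,0))],[570,20,0])
show("block",[(q(121,260),(40,50,36)),(q(290,243),(40,-50,36)),(q(133,396),(-40,50,0)),(q(301,378),(-40,-50,0)),(q(209,338),(-18,0,80.5))],[470,20,0])
show("hold",[(q(566,241),(45,45,8)),(q(714,250),(45,-45,8)),(q(710,400),(-45,-45,8)),(q(562,391),(-45,45,8))],[470,-200,0])
E
```

```text
b1 [617.9 113.6  34. ]
b2 [629.4 -26.4  34. ]
b3 [585.  121.3  34. ]
b4 [597.9 -38.5  34. ]
knob [ 487.4 -216.9  108. ]
tip [465.8  38.9  80.5]
blbolt [450.   73.6  38. ]
brbolt [459.2  -2.4  38. ]
stop [6.14513e+02 4.36200e+01 8.70000e-02] [[-0.4, -0.5], [-0.3, -1.0], [0.7, 0.1], [1.0, 0.1], [-0.2, 0.7], [-0.8, 0.7]]
block [4.82209e+02 3.93280e+01 1.12000e-01] [[-0.6, -0.9], [-0.1, -0.7], [0.1, 0.3], [-0.0, 0.7], [0.7, 0.6]]
hold [ 4.87062e+02 -2.16232e+02 -4.80000e-02] [[-0.1, -0.1], [-0.1, 0.1], [0.4, 0.0], [-0.2, -0.1]]
```

```bash
python3 -c "
from h import *
c=dict(np.load('pics/top0.npz'))
for z in(40,80,120): print(z,ray(c,430/1.5,417/1.5,z).round(),ray(c,366/1.5,483/1.5,z).round(),ray(c,498/1.5,483/1.5,z).round())
s=dict(np.load('pics/scene0.npz'))
for z in(40,80,120): print(z,ray(s,347/1.5,372/1.5,z).round(),ray(s,204/1.5,340/1.5,z).round())
" & python3 -m pendant '{"rot":[[0,0,0.3],[0,0,0.3],[0,0,0.3],[0,0,0.3],[0,0,0.3],[0,0,0.3],[0,0,0.3],[0,0,0.3]],"travel":[[0.15,-0.5,0],[0.15,-0.5,0],[0.15,-0.5,0],[0.15,-0.5,0],[0.15,-0.5,0],[0.15,-0.5,0],[0.15,-0.5,0],[0.15,-0.5,0]],"fingers":[0.55,0.55,0.55,0.55,0.55,0.55,0.55,0.55]}'
```

```text
clock: 1.15
tool_pos: [320.7, 242.9, 218.6]
eef_rot: [0.006, 1.0, 0.0, 0.0]
ft_force: [1.5, 0.1, -0.1]
width: 0.552
grip_force: 0.0
```

```bash
python3 -c "
from h import *
c=dict(np.load('pics/top0.npz'))
for z in(40,80,120): print(z,ray(c,430/1.5,417/1.5,z).round(),ray(c,366/1.5,483/1.5,z).round(),ray(c,498/1.5,483/1.5,z).round())
s=dict(np.load('pics/scene0.npz'))
for z in(40,80,120): print(z,ray(s,347/1.5,372/1.5,z).round(),ray(s,204/1.5,340/1.5,z).round())
"
```

```text
40 [344. -73.  40.] [239.  30.  40.] [ 241. -183.   40.]
80 [346. -69.  80.] [246.  30.  80.] [ 247. -175.   80.]
120 [348. -65. 120.] [252.  29. 120.] [ 254. -166.  120.]
40 [421. -39.  40.] [334. 225.  40.]
80 [378. -81.  80.] [298. 162.  80.]
120 [ 335. -122.  120.] [262.  99. 120.]
```

```bash
python3 -m pendant '{"rot":[[0,0,0.16],[0,0,0.16],[0,0,0.16],[0,0,0.16],[0,0,0.16],[0,0,0],[0,0,0],[0,0,0]],"travel":[[0.18,-0.42,0],[0.18,-0.42,0],[0.18,-0.42,0],[0.18,-0.42,0],[0.18,-0.42,0],[0,0,-0.5],[0,0,-0.5],[0,0,-0.4]],"fingers":[0.55,0.55,0.55,0.55,0.55,0.55,0.55,0.55]}'
python3 -c "
from h import *
snap('wrist','w1',None,1.2);print(get_state()['tool_pos'],get_state()['eef_rot'])"
```

```text
clock: 2.15
tool_pos: [410.0, 34.3, 76.6]
eef_rot: [-0.041, 0.999, -0.0, -0.0]
ft_force: [0.7, -0.4, 0.1]
width: 0.551
grip_force: 0.0
[408.08229197  34.33321412  71.81973761] [-4.09587479e-02  9.99155769e-01  5.51710553e-05 -3.18246034e-03]
```

View pics/w1.png

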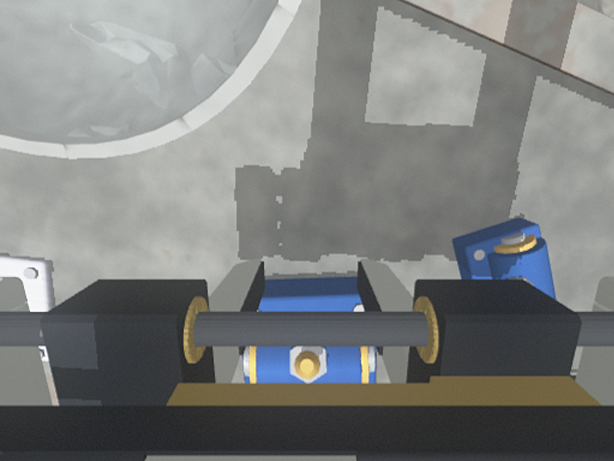

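The wrist view shows the block's nipple at (307,365), centred between the two fingers, with the bowl clear behind. I'll go down and push.

```bash
python3 -m pendant '{"rot":[[0,0,0],[0,0,0],[0,0,0],[0,0,0],[0,0,0],[0,0,0],[0,0,0],[0,0,0]],"travel":[[0,0,-0.3],[0,0,-0.24],[0,0,0],[0.1,0.01,0],[0.1,0.01,0],[0.1,0.01,0],[0.1,0.01,0],[0.1,0.01,0]],"fingers":[0.55,0.55,0.55,0.55,0.55,0.55,0.55,0.55]}'
python3 -m pendant '{"rot":[[0,0,0],[0,0,0],[0,0,0],[0,0,0],[0,0,0],[0,0,0],[0,0,0],[0,0,0]],"travel":[[0.1,0.01,0],[0.1,0.01,0],[0.08,0.01,0],[0.08,0.01,0],[0.06,0,0],[0.05,0,0],[0,0,0],[0,0,0]],"fingers":[0.55,0.55,0.55,0.55,0.55,0.55,0.55,0.55]}'
```

```text
clock: 3.2
tool_pos: [460.8, 39.5, 25.4]
eef_rot: [-0.041, 0.999, -0.0, -0.001]
ft_force: [-15.8, -1.5, 14.6]
width: 0.55
grip_force: 7.9
clock: 4.2
tool_pos: [508.2, 43.6, 25.1]
eef_rot: [-0.041, 0.999, 0.0, -0.0]
ft_force: [-1.9, -0.1, 2.0]
width: 0.552
grip_force: 1.1
```

```bash
python3 -c "
from h import *
snap('top','top2',(195,140,295,240),6)"
```

```text
(no output)
```

View pics/top2.png

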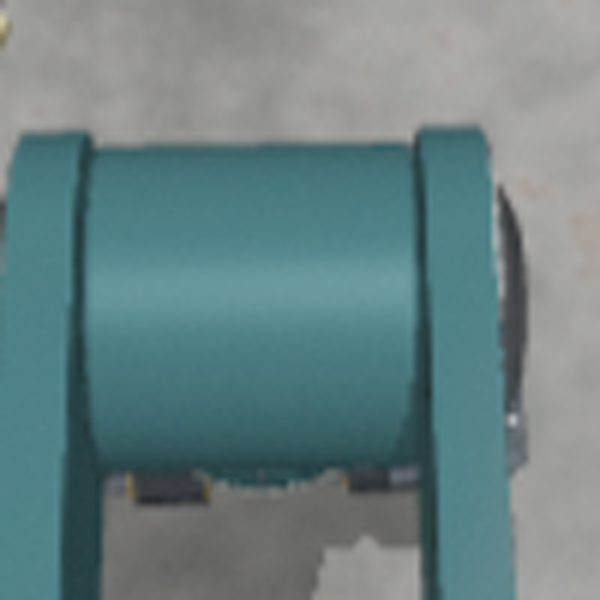

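The arm hides the block in this view, so I'll push on by feel.

```bash
for i in 1; do python3 -m pendant '{"rot":[[0,0,0],[0,0,0],[0,0,0],[0,0,0]],"travel":[[0.06,0,0],[0.06,0.01,0],[0.03,0,0],[0,0,0]],"fingers":[0.55,0.55,0.55,0.55]}'; done; python3 -m pendant '{"rot":[[0,0,0],[0,0,0],[0,0,0]],"travel":[[0.03,0,0],[0.02,0,0],[0,0,0]],"fingers":[0.55,0.55,0.55]}'
```

```text
clock: 4.75
tool_pos: [522.7, 44.5, 24.9]
eef_rot: [-0.041, 0.999, -0.0, -0.001]
ft_force: [-7.4, 0.1, 5.8]
width: 0.552
grip_force: 3.5
clock: 5.12
tool_pos: [525.0, 44.5, 24.8]
eef_rot: [-0.041, 0.999, 0.0, -0.004]
ft_force: [-35.9, -0.6, 25.1]
width: 0.553
grip_force: 18.0
```

```bash
python3 -m pendant '{"rot":[[0,0,0],[0,0,0],[0,0,0],[0,0,0],[0,0,0],[0,0,0],[0,0,0],[0,0,0]],"travel":[[0,0,0],[0,0,0],[-0.1,-0.01,0],[-0.3,-0.03,0],[0,0,0.5],[0,0,0.5],[0,0,0.5],[0,0,0.4]],"fingers":[0.55,0.55,0.55,0.55,0.55,0.7,0.9,1]}'
python3 -m pendant '{"rot":[[0,0,-0.13],[0,0,-0.13],[0,0,-0.13],[0,0,-0.13],[0,0,-0.13],[0,0,-0.13],[0,0,-0.13],[0,0,0]],"travel":[[0,-0.35,0],[0,-0.4,0],[0,-0.4,0],[0,-0.4,0],[0,-0.4,0],[0,-0.4,0],[0,-0.23,0],[0,0,0]],"fingers":[1,1,1,1,1,1,1,1]}'
python3 -c "
from h import *
snap('top','top3',(195,150,295,250),6);snap('wrist','w3',None,1.3)"
```

```text
clock: 6.12
tool_pos: [488.0, 40.5, 217.1]
eef_rot: [-0.041, 0.999, -0.0, 0.001]
ft_force: [0.2, -0.1, -0.1]
width: 0.82
grip_force: 0.0
clock: 7.12
tool_pos: [487.7, -218.7, 214.5]
eef_rot: [0.014, 1.0, -0.0, -0.0]
ft_force: [1.4, -0.2, -0.9]
width: 1.002
grip_force: 0.0
```

View pics/top3.png

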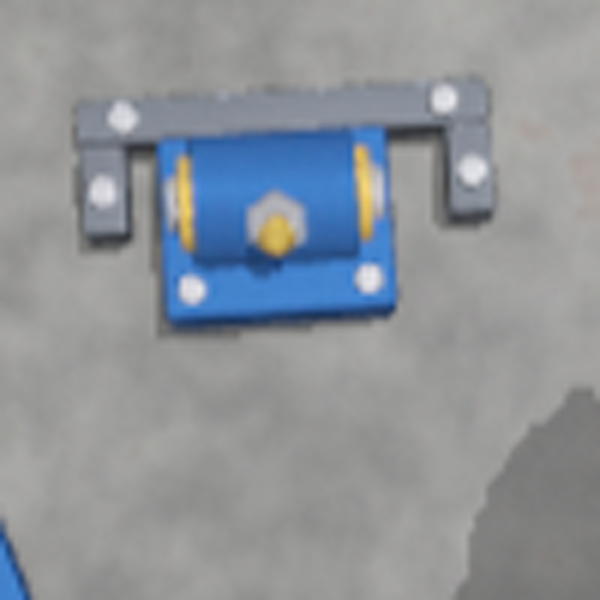

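View pics/w3.png

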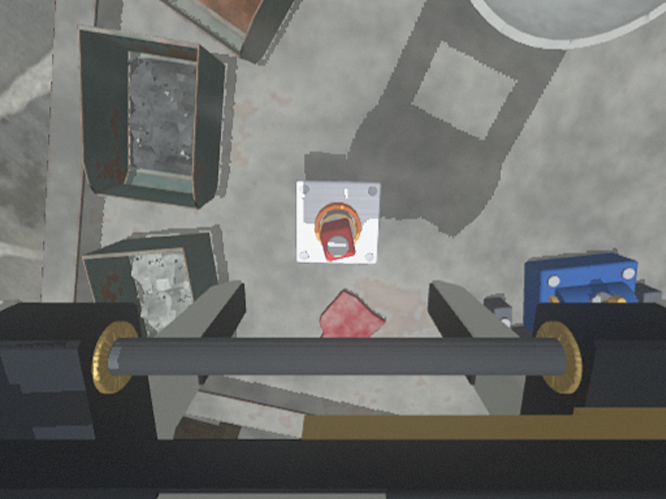

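Top view: the block is against the bar between the cheeks and square (bolts (190,289), (370,278), nipple (277,235)). Wrist view: the coupler handle is at (338,240) and turned slightly to the plate, so I'll zoom in on the handle for its yaw.

```bash
python3 -c "
from h import *
c=dict(np.load('pics/w3.npz'));im=c['img'][130:210,220:300,::-1]
cv2.imwrite('pics/w3z.png',cv2.resize(im,None,fx=7,fy=7,interpolation=cv2.INTER_CUBIC))
t=dict(np.load('pics/top3.npz'))
q=lambda u,v:np.array([(u+.5)/6-.5+195,(v+.5)/6-.5+150])
for n,u,v,z in [('b1',122,117,34),('b2',444,99,34),('b3',102,191,34),('b4',472,170,34),('bl',190,289,38),('br',370,278,38),('tip',277,239,80.5),('flangehex',276,222,61.4)]: print(n,ray(t,*q(u,v),z).round(1))
p,r=fit(t,[(q(159,140),(40,50,36)),(q(385,128),(40,-50,36)),(q(168,325),(-40,50,0)),(q(395,314),(-40,-50,0)),(q(168,316),(-40,50,36)),(q(396,302),(-40,-50,36))],[570,40,.08]);print(p,r.round(1).tolist())
p,r=fit(t,[(q(76,104),(20,90,30)),(q(488,79),(20,-90,30)),(q(84,243),(-40,90,0)),(q(126,240),(-40,70,0)),(q(494,217),(-40,-90,0)),(q(452,222),(-40,-70,0))],[614,40,.08]);print(p,r.round(1).tolist())
"
```

```text
b1 [618.1 114.   34. ]
b2 [629.1 -26.   34. ]
b3 [585.1 121.5  34. ]
b4 [597.6 -38.5  34. ]
bl [542.2  82.   38. ]
br [548.4   5.2  38. ]
tip [556.7  44.3  80.5]
flangehex [567.5  45.4  61.4]
[5.73813169e+02 4.57862354e+01 7.39778765e-02] [[-0.4, -0.9], [0.3, -0.9], [0.3, 0.7], [0.1, 0.5], [-0.6, 0.2], [0.3, 0.4]]
[6.14454248e+02 4.36531791e+01 8.02420324e-02] [[-0.1, -1.0], [-0.4, -0.7], [0.7, 0.4], [1.2, 0.4], [-0.6, 0.7], [-1.0, 0.3]]
```

View pics/w3z.png

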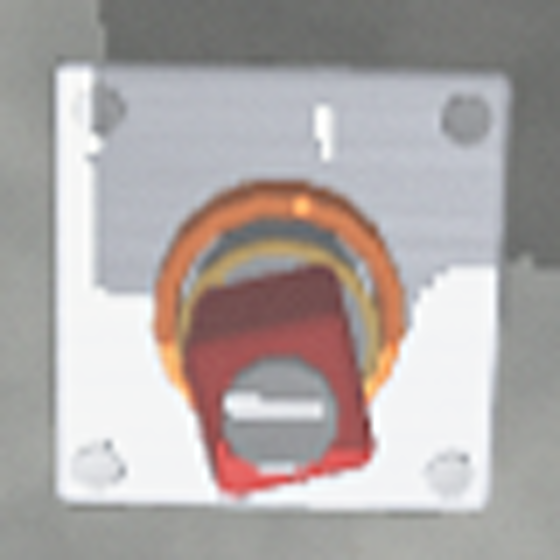

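```bash
python3 -c "
from h import *
c=dict(np.load('pics/w3.npz'))
q=lambda u,v:np.array([(u+.5)/7-.5+220,(v+.5)/7-.5+130])
P=np.array([ray(c,*q(*p),102) for p in[(190,348),(349,311),(375,451),(225,494)]]);print(P.round(1),P.mean(0))
d=[P[1]-P[0],P[2]-P[3],P[3]-P[0],P[2]-P[1]]
print([np.arctan2(-v[0],v[1]).round(3) for v in d[:2]],[np.arctan2(v[1],v[0]).round(3) for v in d[2:]],'knob',ray(c,*q(282,408),108).round(1),'knob top3')
p,r=fit(c,[(q(56,64),(-45,-45,8)),(q(512,74),(-45,45,8)),(q(488,508),(45,45,8)),(q(60,500),(45,-45,8))],[487,-216,0]);print(p,r.round(1).tolist())
s=get_state();print(s['tool_pos'],s['eef_rot'])
"
```

```text
[[ 478.5 -231.2  102. ]
 [ 473.5 -206.9  102. ]
 [ 495.6 -203.3  102. ]
 [ 501.8 -226.7  102. ]] [ 487.3581182  -217.00951259  102.        ]
[np.float64(0.205), np.float64(0.262)] [np.float64(0.192), np.float64(0.162)] knob [ 486.8 -217.4  108. ] knob top3
[ 4.87865004e+02 -2.17624289e+02 -4.95488332e-02] [[-0.3, -0.4], [0.3, -0.4], [0.4, 0.5], [-0.4, 0.4]]
[ 487.76097032 -217.21899276  214.61523057] [1.35129927e-02 9.99908688e-01 7.93566938e-05 9.08725897e-05]
```

```bash
python3 -m pendant '{"rot":[[0,0,0.48],[0,0,0.48],[0,0,0.48],[0,0,0.48],[0,0,0],[0,0,0],[0,0,0]],"travel":[[0,0,-0.15],[0,0,-0.15],[0,0,-0.2],[0,0,-0.2],[0,0,-0.4],[0,0,-0.46],[0,0,0]],"fingers":[1,1,1,1,1,1,1]}'
python3 -m pendant '{"rot":[[0,0,0],[0,0,0],[0,0,0],[0,0,0],[0,0,0],[0,0,0],[0,0,0],[0,0,0]],"travel":[[0,0,0],[0,0,0],[0,0,0],[0,0,0],[0,0,0],[0,0,0],[0,0,0],[0,0,0]],"fingers":[0,0,0,0,0,0,0,0]}'; python3 -c "
from h import *
s=get_state();print(s['tool_pos'],s['eef_rot'],s['ft_force'],s['wrist_torque'])"
```

```text
clock: 8.1
tool_pos: [486.3, -215.8, 56.0]
eef_rot: [-0.102, 0.995, 0.001, -0.002]
ft_force: [-0.0, -0.2, 0.8]
width: 0.999
grip_force: 0.0
clock: 9.1
tool_pos: [487.6, -217.5, 58.6]
eef_rot: [-0.102, 0.995, 0.0, -0.0]
ft_force: [0.4, 0.0, -0.6]
width: 0.279
grip_force: 30.0
[ 487.58874336 -217.498857     58.5673539 ] [-1.01519065e-01  9.94833590e-01  4.66981546e-05 -7.37092637e-05] [ 0.42746939  0.02554332 -0.56960557] [ 0.03441467  0.02257655 -0.0484692 ]
```

```bash
python3 -m pendant '{"rot":[[0,0,0],[0,0,0],[0,0,0],[0,0,0],[0,0,-0.26],[0,0,-0.26],[0,0,-0.26],[0,0,-0.26]],"travel":[[0,0,0.2],[0,0,0.4],[0,0,0.5],[0,0,0.5],[0,0.4,0],[0,0.4,0],[0,0.4,0],[0,0.4,0]],"fingers":[0,0,0,0,0,0,0,0]}'
python3 -m pendant '{"rot":[[0.067,-0.87,0],[0.067,-0.87,0],[0.067,-0.87,0],[0.067,-0.87,0],[0.067,-0.87,0],[0,0,0],[0,0,0]],"travel":[[0.02,0.2,0],[0.02,0.2,0],[0.02,0.2,0],[0.02,0.2,0],[0.02,0.18,0],[0,0,0],[0,0,0]],"fingers":[0,0,0,0,0,0,0]}'; cat > tgt.py <<'E'
from h import *
from scipy.spatial.transform import Rotation as Ro
tip=np.array([556.2,44.4,80.5]);ps=.080
B=Ro.from_euler('z',ps); n=B.apply([-.5,0,.8660254]); yb=B.apply([0,1,0]); zt=-n
T=Ro.from_matrix(np.c_[np.cross(yb,zt),yb,zt])
def rep(s):
    st=get_state();p=st['tool_pos'];r=Ro.from_quat(st['eef_rot'])
    e=(T*r.inv()).as_rotvec()
    m=p+50.6*r.apply([0,0,1]); d=B.inv().apply(m-tip)
    nx=B.apply([.8660254,0,.5])
    print('tcp',p.round(1),'rot units',(e/.12).round(2),'travel units to s',((tip+n*(s+50.6)-p)/100).round(3))
    print('mouth rel tip: along',round((m-tip)@n,2),'x',round((m-tip)@nx,2),'y',round((m-tip)@yb,2),'F',st['ft_force'].round(1),'Fn',round(st['ft_force']@n,1),'w',st['width'],'g',st['grip_force'])
E
python3 -c "
from tgt import *
rep(40)"
```

```text
clock: 10.1
tool_pos: [487.4, -56.3, 220.1]
eef_rot: [-0.039, 0.999, -0.0, 0.001]
ft_force: [1.1, -0.2, -2.2]
width: 0.279
grip_force: 30.0
clock: 10.98
tool_pos: [497.6, 40.2, 219.6]
eef_rot: [-0.038, 0.965, 0.01, 0.258]
ft_force: [0.3, -0.0, -2.6]
width: 0.279
grip_force: 30.0
tcp [497.6  40.2 219.6] rot units [ 0.01 -0.01  0.01] travel units to s [ 0.134  0.006 -0.607]
mouth rel tip: along 99.27 x 18.65 y 0.36 F [ 0.3 -0.  -2.6] Fn -2.4 w 0.278743958221927 g 29.97926652431488
```

```bash
python3 -m pendant '{"rot":[[0,0,0],[0,0,0],[0,0,0],[0,0,0],[0,0,0],[0,0,0]],"travel":[[0.034,0.002,-0.15],[0.05,0.002,-0.23],[0.05,0.002,-0.23],[0.06,0.005,-0.1],[0.065,0.005,-0.114],[0,0,0]],"fingers":[0,0,0,0,0,0]}' >/dev/null
python3 -c "
from tgt import *
rep(15)
c=read_camera('scene');np.savez('pics/s4.npz',**c);u,v=map(int,proj(c,tip+20*n));print(u,v)
a=c['img'][v-50:v+50,u-60:u+60,::-1];a=cv2.resize(a,None,fx=6.6,fy=6,interpolation=cv2.INTER_CUBIC)
a=cv2.resize(c['img'][v-50:v+50,u-60:u+60,::-1],None,fx=6,fy=6,interpolation=cv2.INTER_CUBIC)
cv2.imwrite('pics/s4.png',a)
for s in(0,15,57,61): print(s,[((np.array(proj(c,tip+n*s))-[u-60,v-50]+.5)*6-.5).round()])
"
```

```text
tcp [523.7  42.  135.3] rot units [ 0.01 -0.01  0.01] travel units to s [-0.002 -0.002  0.02 ]
mouth rel tip: along 13.19 x -0.9 y 0.13 F [ 0.2  0.2 -2.5] Fn -2.3 w 0.27913179183068354 g 29.979203045368195
239 198
0 [array([381., 334.])]
15 [array([370., 314.])]
57 [array([340., 257.])]
61 [array([337., 252.])]
```

View pics/s4.png

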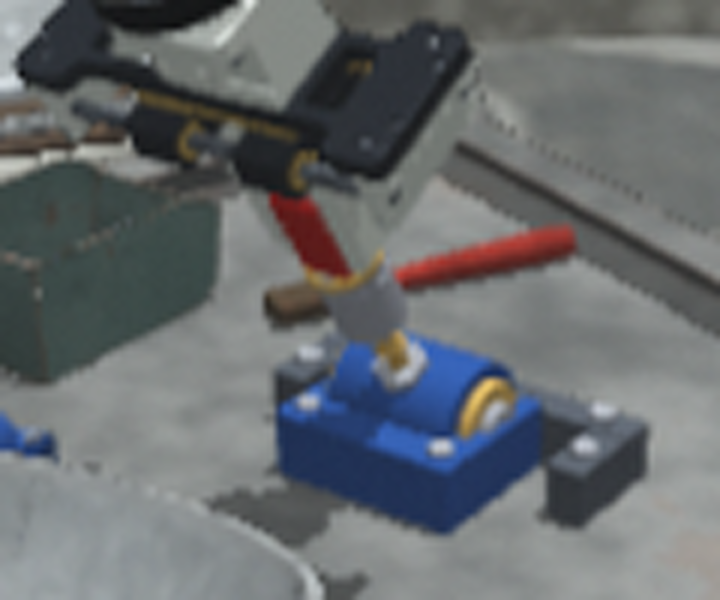

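Scene view: the coupler axis runs from the collar (350,275) through the mouth (382,322), and extended it meets the nipple (395,350) and flange (401,368), so they are in line. Pressing on slowly.

```bash
python3 -m pendant '{"rot":[[0,0,0],[0,0,0],[0,0,0],[0,0,0],[0,0,0]],"travel":[[0.03,0.002,-0.04],[0.03,0.002,-0.043],[0.025,0.002,-0.043],[0.025,0.002,-0.043],[0,0,0]],"fingers":[0,0,0,0,0]}' >/dev/null
python3 -c "
from tgt import *
rep(-12)"
```

```text
tcp [534.4  42.9 118.7] rot units [ 0.01 -0.01  0.01] travel units to s [ 0.025 -0.001 -0.048]
mouth rel tip: along -6.57 x 0.16 y 0.19 F [-0.7  0.1 -2.5] Fn -1.8 w 0.2776618661438021 g 29.97943639755249
```

```bash
python3 -m pendant '{"rot":[[0,0,0],[0,0,0],[0,0,0],[0,0,0]],"travel":[[0.02,0.002,-0.035],[0.02,0.001,-0.034],[0.01,0.001,-0.017],[0,0,0]],"fingers":[0,0,0,0]}' >/dev/null
python3 -c "
from tgt import *
rep(-20)"
```

```text
tcp [539.3  43.2 110.2] rot units [ 0.01 -0.01  0.01] travel units to s [ 0.016  0.    -0.032]
mouth rel tip: along -16.4 x 0.19 y 0.03 F [-1.1 -2.2 -5.2] Fn -3.9 w 0.2822824041783598 g 29.979982674121857
```

```bash
python3 -m pendant '{"rot":[[0,0,0],[0,0,0],[0,0,0],[0,0,0]],"travel":[[0.01,0.001,-0.017],[0.01,0.001,-0.017],[0.005,0,-0.009],[0,0,0]],"fingers":[0,0,0,0]}' >/dev/null
python3 -c "
from tgt import *
rep(-22)"
```

```text
tcp [541.9  43.5 106.4] rot units [ 0.01 -0.    0.01] travel units to s [ 0.001 -0.002 -0.012]
mouth rel tip: along -20.97 x 0.49 y 0.14 F [-7.  -1.2  1.7] Fn 5.0 w 0.2761024694280755 g 29.98361974954605
```

```bash
python3 -m pendant '{"rot":[[0,0,0],[0,0,0],[0,0,0],[0,0,0]],"travel":[[0.004,0,-0.01],[0.004,0,-0.009],[0,0,0],[0,0,0]],"fingers":[0,0,0,0]}' >/dev/null
python3 -c "
from tgt import *
rep(-22)
c=snap('scene','s5',(185,145,305,245),6)"
```

```text
tcp [543.   43.6 105.6] rot units [0.01 0.01 0.01] travel units to s [-0.01  -0.003 -0.004]
mouth rel tip: along -22.2 x 1.11 y 0.19 F [-14.7  -0.8  11.4] Fn 17.2 w 0.2755990168521901 g 30.00304251909256
```

View pics/s5.png

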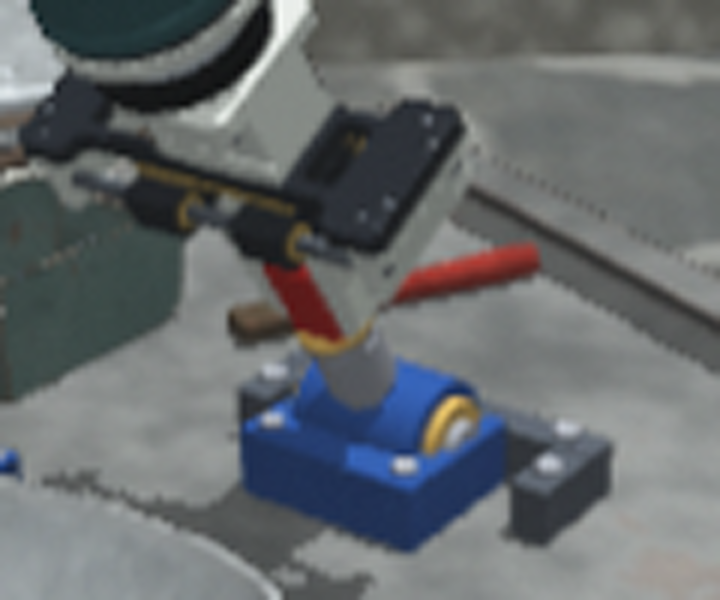

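Scene view: the barrel (360,375) now covers the nipple down to the housing, fully home. A small shift will ease the side load, then I'll let it settle.

```bash
python3 -m pendant '{"rot":[[0,0,0],[0,0,0],[0,0,0],[0,0,0]],"travel":[[-0.006,0,-0.004],[0,0,0],[0,0,0],[0,0,0]],"fingers":[0,0,0,0]}' >/dev/null
python3 -c "
from tgt import *
rep(-22)"
```

```text
tcp [542.8  43.6 105.6] rot units [0.01 0.02 0.01] travel units to s [-0.008 -0.004 -0.003]
mouth rel tip: along -22.15 x 0.98 y 0.21 F [-8.3 -1.1  9.2] Fn 12.1 w 0.2797573571043788 g 30.002267360687256
```

Side load is down to about 1 N and it is pressing with about 14 N, at rest. Handing in.

```bash
python3 -c "
from cell import *
print(finish_job())"
```

```text
the job is handed in; nothing more can be done
None
```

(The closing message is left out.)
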